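# Set the sedimentation-tube stand on the stone slab and take the rock out of it

## Task

Lift the tube stand by its top bar and set it down gently and upright on the dark stone slab, with all of its feet on the stone, and let go of it. There it rocks, because its levelling screw is wound up too far: wind the screw down by its knob until all four feet carry load and the stand no longer rocks, but not so far that the screw lifts the feet beside it. Do not tip the stand or knock the things standing around.

Things in the scene. Friction and masses are not known exactly. Their poses are not given: they have to be found in the camera images.
- stand_bar (a point): Middle of the stand's aluminium top bar, the place to lift it by: 12 mm thick (along the stand's x), 116 mm long (along y), 14 mm high. This centre is 139 mm above the undersides of the feet; the space below it is free down to the tube caps, 111 mm above those undersides. Has the stand's axes: x across the bar, y along it, z up.
- stand: Whole stand, 0.9 kg: grey base plate 186 (x) x 164 (y) x 10 mm, its top 24 mm up, with a rack of five short empty capped tubes. Origin mid-stand, level with the undersides of the fixed feet. Feet under the corners, x +-80, y +-70 mm: three fixed, the levelling screw at +x +y. It leans to the screw by up to 2.5 degrees while the screw is short; within 0.3 degree of upright when all feet carry.
- knob (a point): Centre (half-way up) of the black ribbed knob of the levelling screw: 30 mm in diameter, 22 mm high, on an upright 8 mm steel screw at the +x +y corner of the stand. Free all round; its underside is about 40 mm above the base plate. This point is 75 mm above the underside of the screw's own foot and turns with the screw.
- screw (a joint): Screw angle, rad; grows as the knob is turned clockwise seen from above, which drives its foot down, 6 mm per turn. 0: its foot level with the three fixed feet; negative: too short. Starts 2.4 to 4.2 too short. Stays where left; takes 0.04 N m. The rubber feet are soft, so that all four carry well from about -0.2 to +0.8, most evenly at +0.3.
- foot_a: Fixed rubber foot at +x -y of the stand (beside the screw); origin at its underside. Round-nosed, 18 mm in diameter, 14 mm high.
- foot_b: Fixed rubber foot at -x +y of the stand (beside the screw); origin at its underside.
- foot_c: Fixed rubber foot at -x -y of the stand, diagonally across from the screw; it is the one that hangs in the air when the screw is too short; origin at its underside.
- screw_foot: The levelling screw's own rubber foot, 17 mm in diameter, round-nosed; origin at its underside on the screw's axis; it turns and moves with the screw.
- slab: Dark stone slab, 240 mm (x) x 220 mm (y) x 30 mm high, fixed on the counter; origin in the middle of its underside; its flat top is 30 mm above the counter.
- slab_top (a point): Middle of the slab's top face, axes as the slab.
- sharps_bin: Bystander: round yellow bin with red cap, 136 mm in diameter, 112 mm high; origin at its underside.
- bottle: Bystander: clear bottle with white cap, 58 mm in diameter, 135 mm high; origin at its underside.
- tape_roll: Bystander: flat roll of white tape, 60 mm in diameter, 25 mm high; origin at its underside.
- swab_jar: Bystander: white open ceramic jar, 76 mm in diameter, 85 mm high; origin at its underside.

How it is judged:
On the way, in this order (a step that is already met when the one before it is completed fails the run):
1. the stand has been set down on the slab and let go, carried by the slab alone (contact force between stand and slab above 5 N and contact force between the fingers and stand below 0.05 N and linear speed of stand below 0.02 m/s and z of each of foot_a, foot_b, foot_c in the frame of slab_top below 0.012 m), for 0.2 s.
2. all four feet carry load on the slab (contact force between each of foot_a, foot_b, foot_c, screw_foot and slab above 0.5 N), for 0.2 s.
At the end, for the whole second after the job is handed in: The stand stands on the slab, let go and at rest, upright within 0.02 rad, and each of its four feet (the three fixed ones and the screw's) presses on the slab with more than 0.5 N (all of step 2 and contact force between the fingers and stand below 0.05 N and linear speed of stand below 0.02 m/s and angle between stand's own z axis and vertical below 0.02 rad); the robot touches nothing.
It fails at once if the stand is tipped by more than 0.35 rad (angle between stand's own z axis and vertical above 0.35 rad).
It fails at once if the stand is set down hard (more than 80 N between stand and slab) (contact force between stand and slab above 80 N).
It fails at once if a bystander (bin, bottle, tape roll or jar) is moved by more than 30 mm (distance of any of sharps_bin, bottle, tape_roll, swab_jar from where it was at the start of the episode above 0.03 m).
It also fails if it takes over 70 s, if anything falls off the work surface, if the arm or the gripper's body presses on something with over 40 N, if the wrist force passes 120 N, or if a joint passes its speed limit or range.

## Robot

A 6-joint arm with a two-finger parallel gripper is mounted at the origin on the work surface. World frame = base frame: x ahead of the robot, y to its left, z up, the work surface at z = 0. Lengths are in m, angles in rad, forces in N, time in s.
With the tool pointing down it reaches from about 0.35 to 0.85 m from the base axis. Payload 8.1 kg.
Tool frame: the origin (TCP) lies at the very end of the fingers, on their centre line; the grasp point (between the pads) lies 19 mm behind it (r.grasp_offset is the distance from the TCP to the grasp point, in m); z points along the fingers, y is the line along which they close (so a half turn about z gives the same grasp; the last joint's range is limited). The gripper opens to 85 mm and grips with 20 to 120 N. Pads are 22 mm wide; open, the fingers measure 114 mm over their backs; the gripper's body (76 mm by 85 mm) begins 54 mm behind the grasp point. The pads swing forward as they close: fully open they stand 13 mm farther back than shut.
Start: joints at [-1.406, 0.13, 1.488, -0, 1.523, -0.085], TCP at [0.148, -0.581, 0.231] pointing down, gripper open.
Joint ranges: [-2.96, 2.96], [-0.89, 2.26], [0.02, 2.5], [-1.34, 4.48], [0, 2.73], [-2.66, 2.66]. Speed limits (rad/s): [2.39, 2.39, 2.79, 3.14, 3.14, 3.14].

## Interface

Orientations are given as a unit quaternion [w, x, y, z].
In Python, from plant import sensors, optics, r, models gives the robot as it stands.
- The arm moves only by the tool apply_moves, never from a script. Its argument "steps" is a list of rows, each an object of numbers: "rx", "ry", "rz": the turn, a rotation vector about the tool's x, y, z in rad; "x", "y", "z": the shift along the tool's x, y, z in mm; "claw": the finger opening in mm, from 0 to 85.4. In form: [{"rx": .., "ry": .., "rz": .., "x": .., "y": .., "z": .., "claw": ..}, ...]. A call has 1 to 12 rows; each row shifts and turns the commanded pose from where the row before left it, along the tool's axes as they then stand; what a row does not reach is not made up. A row lasts 1/8 s, in which the tool goes at most 62.5 mm and 10.7 degrees, less where a joint would pass 70% of its speed; a pose out of reach is approached as far as the arm can. A call with a gripper value outside its range is refused whole. The fingers move at their own pace and stop on an object; the grip force is fixed at half the most. Time passes only in rows, so rows that do not move let the fingers close. It gives the time, the measured TCP pose, the force, the opening and the grip force at its end, in the units of the state.
- sensors.observe(): the state, without advancing time (a new reading comes with each control period).
- optics.grab_frame(name): name is "scene" or "top" or "wrist"; returns the picture (400x640x3 uint8, red, green, blue); there is no depth.
- optics.get_calibration(name): a dict with "fx", "fy", "cx", "cy" (pixels), "R" (3x3) and "t" (3): a world point X has camera coordinates R X + t. Camera axes: x right, y down, z forward; pixel columns grow to the right and rows downward; lengths in m; the calibration is good to about 2 mm. A picture is of the moment at which its call begins: read the wrist's pose just before it. get_calibration takes no time and is no camera call; for the wrist camera it gives the pose at the moment of the call.
- r.close_job(): hands the job in; it is judged then, once.
Trained networks look in the newest picture that a camera, given by its name, has taken for a name from the list of things; names that differ only in an ending like _2 or _b are one class to them, and where a whole thing is asked for, a point or a joint stands for the part that bears it (a point fixed in the world has none). Each returns a list of dicts, best first, with "confidence" (0 to 1); they miss things now and then, are a little off and sometimes report something else, mostly with a low value. They report only what shows in the picture. A call takes as long as a camera call.
- models.search_frame(camera, thing): "box" ([left, top, right, bottom] in pixels, round what is visible of it).
- models.regions_of(camera, thing): "region" (400x640 bool, what is visible of it) and "box" ([left, top, right, bottom] in pixels, round what is visible of it).
The state is a dict: "time": time; "qpos": joint angles; "qd": joint speeds; "joint_torque": joint torques, N m; "tcp_pos": TCP position; "eef_rot": TCP orientation; "contact_force": force on the tool from outside, world axes, zero at the start; "torque": the same for the moment, N m; "width": finger opening in m; "grip_force": force on a finger pad.
Only numpy, scipy, OpenCV 4.12 (cv2) and the standard library are available. Lean on these libraries where they do the work, as an engineer would, in place of code of your own. Each camera call takes 0.05 s, during which the arm holds its last target. There are 200 camera calls.

## Working session

There is one attempt and no reset: what is moved stays moved. The work goes in short steps, Python scripts to look and compute and a tool call to move; the robot and the scene stay as the last step left them, time stands still between calls to the robot, and variables do not carry over. Pictures are saved under pics/ and viewed, at most 10 in all, crops included, and the job is handed in when it is done.

Besides the shell and the picture viewer there is one more tool, called as name([rows], argument=value, ...), one row to a line, values as JSON. apply_moves: Moves the arm, as the interface text tells. Its arguments: {"type":"object","properties":{"steps":{"type":"array"}},"required":["steps"]}

```bash
mkdir -p pics; ls; cat > h.py <<'E'
import numpy as np, cv2
from plant import sensors, optics, r, models
def save(n,img): cv2.imwrite('pics/'+n+'.png',img[:,:,::-1])
def proj(c,X):
    p=np.array(c['R'])@np.array(X)+np.array(c['t']); return np.array([c['fx']*p[0]/p[2]+c['cx'],c['fy']*p[1]/p[2]+c['cy']])
def ray(c,u,v,z):
    R=np.array(c['R']);o=-R.T@np.array(c['t']);d=R.T@np.array([(u-c['cx'])/c['fx'],(v-c['cy'])/c['fy'],1]);return o+d*(z-o[2])/d[2]
E
python3 - <<'E'
from h import *
a=optics.grab_frame('top');b=optics.grab_frame('scene')
save('top0',a);save('scene0',b)
for n in ['stand_bar','knob','slab','stand','sharps_bin','bottle','tape_roll','swab_jar']:
    for c in ['top','scene']:
        try:
            print(n,c,[(np.round(d['box']),round(d['confidence'],2)) for d in models.search_frame(c,n)[:2]])
        except Exception as e: print(n,c,e)
for c in ['top','scene']: print(optics.get_calibration(c))
print(sensors.observe())
E
```

```text
pics
stand_bar top [(array([188., 191., 262., 260.]), 0.73)]
stand_bar scene [(array([311., 140., 376., 197.]), 0.57)]
knob top []
knob scene [(array([364., 161., 376., 176.]), 0.64)]
slab top [(array([313., 191., 384., 272.]), 0.77)]
slab scene [(array([215., 202., 321., 276.]), 0.89)]
stand top [(array([189., 187., 262., 266.]), 0.89)]
stand scene []
sharps_bin top [(array([419., 218., 467., 260.]), 0.61), (array([190., 191., 258., 258.]), 0.3)]
sharps_bin scene [(array([162., 260., 218., 318.]), 0.66)]
bottle top [(array([224., 137., 244., 162.]), 0.79)]
bottle scene [(array([395., 170., 414., 212.]), 0.56)]
tape_roll top [(array([276., 133., 292., 154.]), 0.55)]
tape_roll scene [(array([379., 224., 393., 243.]), 0.5)]
swab_jar top [(array([326., 126., 343., 151.]), 0.77)]
swab_jar scene [(array([350., 239., 372., 279.]), 0.95)]
{'fx': 410.86697070993284, 'fy': 410.86697070993284, 'cx': 314.7095614347249, 'cy': 198.02643428256073, 'R': array([[-0.01495268, -0.99976453,  0.01572564],
       [-0.995626  ,  0.01343649, -0.09245717],
       [ 0.0922241 , -0.01703934, -0.99559248]]), '
[... 347 characters left out ...]
4389606])}
{'time': 0.9, 'qpos': array([-1.40640530e+00,  1.30366513e-01,  1.48821093e+00, -1.83852410e-05,
        1.52301440e+00, -8.54120122e-02]), 'qd': array([-0.00091217,  0.00083254,  0.00090061, -0.00074287, -0.00054421,
       -0.00118128]), 'joint_torque': array([-7.01924910e-04, -5.69315600e+01, -5.00872207e+01, -2.79740098e-04,
        1.22968784e-03, -6.41198156e-06]), 'tcp_pos': array([ 0.14833546, -0.5813712 ,  0.23130623]), 'eef_rot': array([ 7.65662705e-07,  9.92209886e-01,  1.24577456e-01, -9.15904145e-06]), 'contact_force': array([0.36286587, 0.0609944 , 0.69062142]), 'torque': array([ 0.04116681, -0.02633361,  0.01145243]), 'grip_force': 0.0, 'width': 0.08543263902874708}
```

View pics/top0.png

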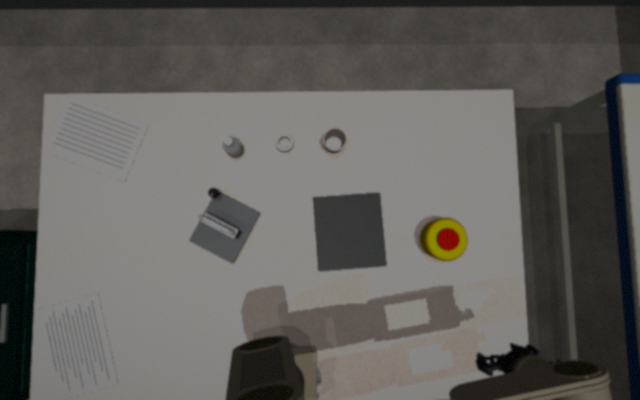

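View pics/scene0.png

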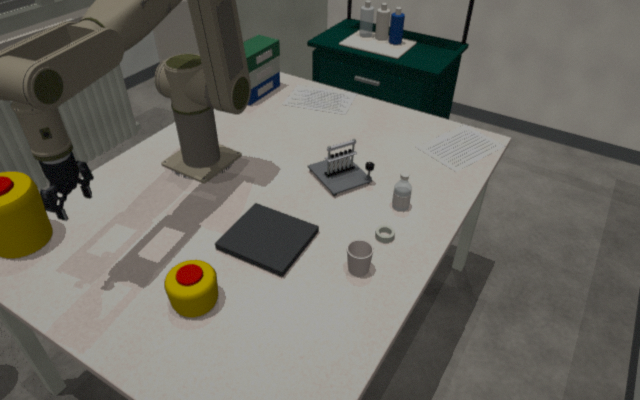

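The top view shows the stand at left (bar about (201,218) to (240,238), knob at (214,193)), the slab at (350,231) and the bin at (445,239). The jar, tape and bottle lie farther out, along row 140.

```bash
python3 - <<'E'
from h import *
a=optics.grab_frame('top'); c=optics.get_calibration('top')
for n,z in [('slab',.03),('stand',.024),('stand_bar',.146)]:
    ds=models.regions_of('top',n)
    if not ds: print(n,'none');continue
    m=ds[0]['region'].astype(np.uint8); print(n,ds[0]['confidence'],m.sum())
    rc=cv2.minAreaRect(cv2.findNonZero(m)); 
    P=np.array([ray(c,u,v,z) for u,v in cv2.boxPoints(rc)])
    print(P.round(4).tolist(),P.mean(0).round(4)); e=np.diff(P,axis=0)[:2]
    print(np.linalg.norm(e,axis=1),np.degrees(np.arctan2(e[:,1],e[:,0])))
g=a.astype(int).sum(2); 
sub=a[180:205,200:230].astype(int).sum(2); ys,xs=np.where(sub<130); print('knob px',xs.mean()+200,ys.mean()+180,len(xs),ray(c,xs.mean()+200,ys.mean()+180,.075))
ys,xs=np.where(g[205:245,195:250]>300); 
save('crop',cv2.resize(np.hstack([a[175:275,180:270],a[180:280,300:400]]),None,fx=4,fy=4,interpolation=cv2.INTER_CUBIC))
for n,z in [('sharps_bin',.11),('bottle',.13),('tape_roll',.025),('swab_jar',.08)]:
    d=models.search_frame('top',n)
    if d: l,t,rr,b=d[0]['box']; print(n,ray(c,(l+rr)/2,(t+b)/2,z).round(3))
E
```

```text
slab 0.85 5119
[[0.5892, -0.1029, 0.03], [0.6033, -0.3287, 0.03], [0.3575, -0.3398, 0.03], [0.3446, -0.1178, 0.03]] [ 0.4737 -0.2223  0.03  ]
[0.22622917 0.24602533] [ -86.43380657 -177.3987275 ]
stand 0.82 2924
[[0.4561, 0.3103, 0.024], [0.6278, 0.2264, 0.024], [0.5437, 0.0636, 0.024], [0.3737, 0.1493, 0.024]] [0.5003 0.1874 0.024 ]
[0.19112369 0.18320974] [ -26.06742483 -117.31346874]
stand_bar 0.77 2856
[[0.4571, 0.272, 0.146], [0.6107, 0.1968, 0.146], [0.5349, 0.0501, 0.146], [0.3828, 0.1269, 0.146]] [0.4964 0.1614 0.146 ]
[0.17108083 0.16515287] [ -26.07311419 -117.31176701]
knob px 214.59322033898306 192.94915254237287 59 [0.59990058 0.20097617 0.075     ]
sharps_bin [ 0.445 -0.501  0.11 ]
bottle [0.728 0.129 0.13 ]
tape_roll [ 0.759 -0.019  0.025]
swab_jar [ 0.761 -0.182  0.08 ]
```

View pics/crop.png

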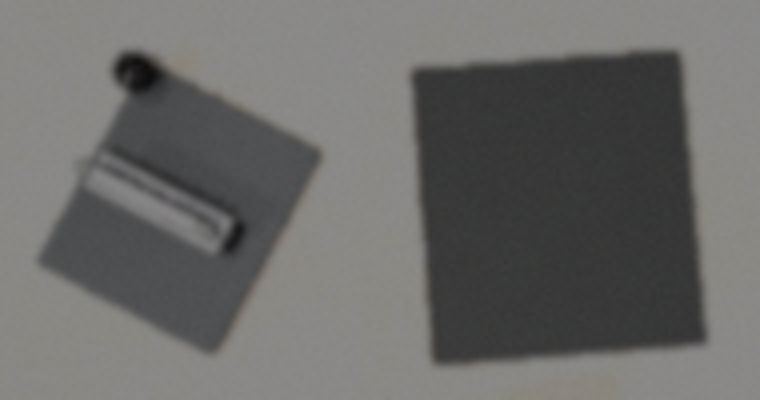

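The crop shows the plate corners at (40,262), (213,352) and (320,155). The knob sits at the upper left, so the stand's +x points up and to the right in the image.

```bash
cat >> h.py <<'E'
from scipy.spatial.transform import Rotation as Ro
def tool():
    s=sensors.observe(); q=s['eef_rot']; return np.array(s['tcp_pos']),Ro.from_quat([q[1],q[2],q[3],q[0]]).as_matrix()
def go(P,p=None,R=None):
    if p is None: p,R=tool()
    print('mm in tool axes',(R.T@(np.array(P)-p)*1000).round(1),'phi',np.degrees(np.arctan2(R[1,0],R[0,0])).round(2))
E
python3 - <<'E'
from h import *
c=optics.get_calibration('top')
f=lambda x,y:ray(c,180+x/4-.4,175+y/4-.4,.024)
L,B,Rr=f(40,262),f(213,352),f(320,155)
print(L,B,Rr,np.linalg.norm(Rr-B),np.linalg.norm(L-B),np.degrees(np.arctan2(*(Rr-B)[1::-1])),np.degrees(np.arctan2(*(L-B)[1::-1])),'mid',(L+Rr)/2)
for x,y in [(105,150),(240,215),(215,252),(85,185)]: print(ray(c,180+x/4-.4,175+y/4-.4,.146))
go([.45,-.2,.35]); w=optics.get_calibration('wrist'); p,R=tool()
print(w['fx'],w['cx'],w['cy'],'cam in tool',R.T@(-np.array(w['R']).T@w['t']-p),'axes',(np.array(w['R'])@R).round(3))
E
```

```text
[0.45357169 0.2916958  0.024     ] [0.37951246 0.15239828 0.024     ] [0.53674665 0.0661885  0.024     ] 0.1793173680970071 0.15776110900329576 -28.73547394729953 62.002105322821656 mid [0.49515917 0.17894215 0.024     ]
[0.53571088 0.21015322 0.146     ]
[0.486412   0.11074036 0.146     ]
[0.45957331 0.12899624 0.146     ]
[0.51011391 0.22457339 0.146     ]
mm in tool axes [ 386.6 -294.9 -118.7] phi 14.31
278.2562427956475 325.8658391598011 202.0814202238992 cam in tool [ 8.08852787e-02 -8.88987423e-05 -1.42745481e-01] axes [[ 0.     1.     0.   ]
 [-0.95   0.    -0.313]
 [-0.313 -0.     0.95 ]]
```

apply_moves([
  {"x": 48, "y": -37, "z": -15},
  {"x": 48, "y": -37, "z": -15},
  {"x": 48, "y": -37, "z": -15},
  {"x": 48, "y": -37, "z": -15},
  {"x": 48, "y": -37, "z": -15},
  {"x": 48, "y": -37, "z": -15},
  {"x": 48, "y": -37, "z": -15},
  {"x": 48, "y": -37, "z": -15},
  {"x": 22, "y": -58},
  {"x": 22, "y": -58},
  {"x": 22, "y": -58},
  {"x": 22, "y": -58},
])

```text
invalid input
```

apply_moves([
  {"x": 22, "y": -58},
  {"x": 22, "y": -58},
  {"rz": -0.14},
  {"rz": -0.14},
  {"rz": -0.14},
  {"rz": -0.14},
  {"rz": -0.14},
  {"rz": -0.14},
  {},
])

```text
invalid input
```

```bash
python3 - <<'E'
from h import *
p,R=tool();print(p);go([.497,.175,.3])
w=optics.get_calibration('wrist');a=optics.grab_frame('wrist');save('w1',a)
for n in ['stand_bar','knob','stand']: print(n,[(np.round(d['box']),d['confidence']) for d in models.search_frame('wrist',n)])
np.save('w1.npy',w,allow_pickle=True)
E
```

```text
[ 0.14837109 -0.58135543  0.23129132]
mm in tool axes [ 524.8 -646.7  -68.7] phi 14.31
stand_bar []
knob []
stand []
```

View pics/w1.png

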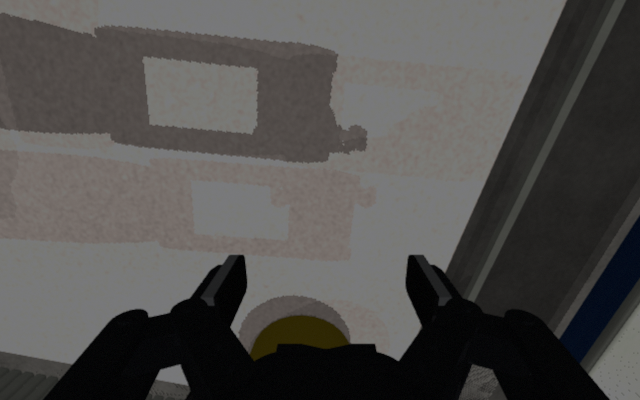

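The moves were refused because each row needs every key. The wrist view shows only the counter, the open fingers, and something yellow near (300,340), which is clear of the path once I rise.

apply_moves([
  {"rx": 0, "ry": 0, "rz": 0, "x": 48, "y": -37, "z": -15, "claw": 85},
  {"rx": 0, "ry": 0, "rz": 0, "x": 48, "y": -37, "z": -15, "claw": 85},
  {"rx": 0, "ry": 0, "rz": 0, "x": 48, "y": -37, "z": -15, "claw": 85},
  {"rx": 0, "ry": 0, "rz": 0, "x": 48, "y": -37, "z": -15, "claw": 85},
  {"rx": 0, "ry": 0, "rz": 0, "x": 48, "y": -37, "z": -15, "claw": 85},
  {"rx": 0, "ry": 0, "rz": 0, "x": 48, "y": -37, "z": -15, "claw": 85},
  {"rx": 0, "ry": 0, "rz": 0, "x": 48, "y": -37, "z": -15, "claw": 85},
  {"rx": 0, "ry": 0, "rz": 0, "x": 48, "y": -37, "z": -15, "claw": 85},
  {"rx": 0, "ry": 0, "rz": 0, "x": 22, "y": -58, "z": 0, "claw": 85},
  {"rx": 0, "ry": 0, "rz": 0, "x": 22, "y": -58, "z": 0, "claw": 85},
  {"rx": 0, "ry": 0, "rz": 0, "x": 22, "y": -58, "z": 0, "claw": 85},
  {"rx": 0, "ry": 0, "rz": 0, "x": 22, "y": -58, "z": 0, "claw": 85},
])

```text
time: 3.0
tcp_pos: [0.4751, 0.0489, 0.3516]
eef_rot: [0.0, 0.992, 0.125, 0.0]
contact_force: [1.5, -0.5, 0.8]
width: 0.085
grip_force: 0.0
```

apply_moves([
  {"rx": 0, "ry": 0, "rz": 0, "x": 22, "y": -58, "z": 0, "claw": 85},
  {"rx": 0, "ry": 0, "rz": 0, "x": 22, "y": -58, "z": 0, "claw": 85},
  {"rx": 0, "ry": 0, "rz": -0.14, "x": 0, "y": 0, "z": 0, "claw": 85},
  {"rx": 0, "ry": 0, "rz": -0.14, "x": 0, "y": 0, "z": 0, "claw": 85},
  {"rx": 0, "ry": 0, "rz": -0.14, "x": 0, "y": 0, "z": 0, "claw": 85},
  {"rx": 0, "ry": 0, "rz": -0.14, "x": 0, "y": 0, "z": 0, "claw": 85},
  {"rx": 0, "ry": 0, "rz": -0.14, "x": 0, "y": 0, "z": 0, "claw": 85},
  {"rx": 0, "ry": 0, "rz": -0.14, "x": 0, "y": 0, "z": 0, "claw": 85},
  {"rx": 0, "ry": 0, "rz": 0, "x": 0, "y": 0, "z": 0, "claw": 85},
])

```text
time: 4.12
tcp_pos: [0.4892, 0.1702, 0.3514]
eef_rot: [0.0, 0.855, 0.518, 0.0]
contact_force: [0.2, -0.7, 0.4]
width: 0.0849
grip_force: 0.0
```

```bash
python3 - <<'E'
from h import *
p,R=tool();print(p);go([.497,.175,.3])
w=optics.get_calibration('wrist');a=optics.grab_frame('wrist');save('w2',a)
for n in ['stand_bar','knob','stand']: print(n,[(np.round(d['box']),d['confidence']) for d in models.search_frame('wrist',n)])
np.save('w2.npy',w,allow_pickle=True)
E
```

```text
[0.4891512  0.1701877  0.35139153]
mm in tool axes [ 7.9  4.7 51.4] phi 62.39
stand_bar [(array([269.,  97., 395., 208.]), 0.62)]
knob [(array([374.,  93., 394., 121.]), 0.82)]
stand [(array([270.,  95., 396., 209.]), 0.93)]
```

View pics/w2.png

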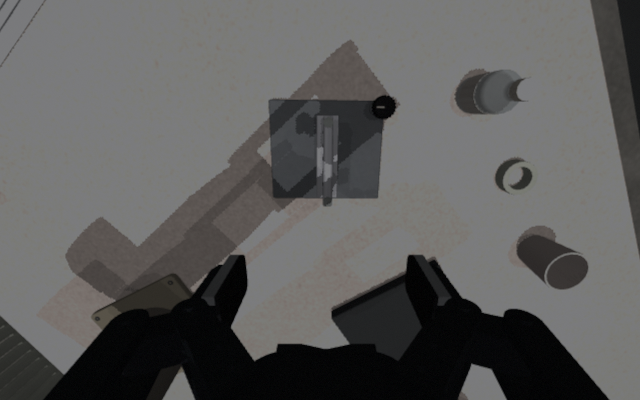

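The wrist view shows the stand below the gripper: bar about (328,115) to (328,205), knob at (383,107). Plate corners are at (269,99), (383,99), (273,198) and (379,198).

```bash
python3 - <<'E'
from h import *
a=cv2.imread('pics/w2.png'); save('w2c',cv2.resize(a[85:220,255:410],None,fx=5,fy=4.4,interpolation=cv2.INTER_CUBIC)[:,:,::-1])
w=np.load('w2.npy',allow_pickle=True).item()
for u,v in [(269,99),(273,198),(379,198)]: print(ray(w,u,v,.024))
print(ray(w,383.5,107,.085))
for yaw in (-27.5,):
  for o in ([.497,.178,0],):
    M=Ro.from_euler('z',yaw,degrees=True).as_matrix()
    for q in [(-93,82,24),(-93,-82,24),(93,-82,24),(93,82,24),(6,58,146),(-6,58,146),(6,-58,146),(-6,-58,146),(80,70,86)]:
        print(q,(proj(w,np.array(o)+M@np.array(q)/1000)-[255,85])*[5,4.4])
E
```

```text
[0.45504399 0.29879764 0.024     ]
[0.37583056 0.15466502 0.024     ]
[0.54210042 0.06773163 0.024     ]
[0.60011393 0.20862417 0.085     ]
(-93, 82, 24) [71.17033208 78.61334508]
(-93, -82, 24) [101.34717965 509.83990234]
(93, -82, 24) [625.03698855 509.05425159]
(93, 82, 24) [655.46022207  77.65580505]
(6, 58, 146) [391.37629037 159.47257344]
(-6, 58, 146) [341.46542136 159.5530627 ]
(6, -58, 146) [388.518882   558.12838079]
(-6, -58, 146) [343.48803514 558.19523211]
(80, 70, 86) [651.73590138 112.68525706]
```

View pics/w2c.png

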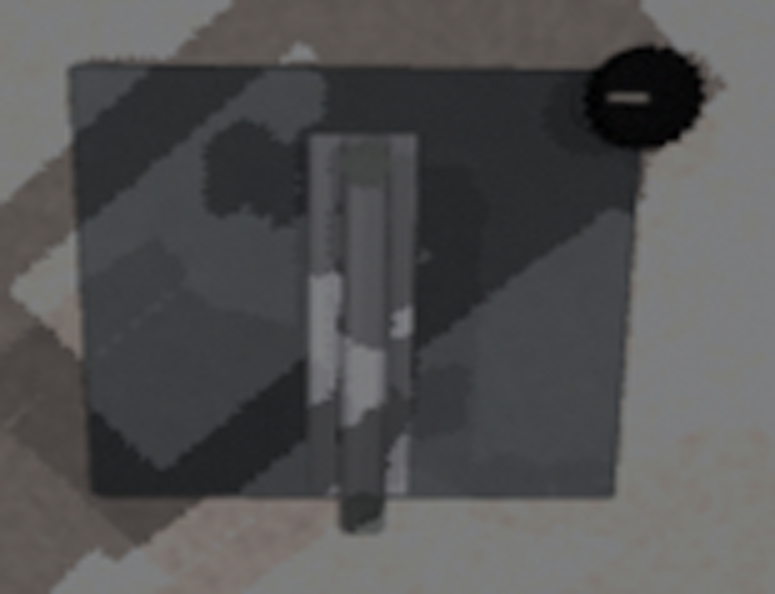

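The bar matches the prediction across, and sits about 7 mm farther along its own axis. Its centre is near (0.500, 0.184), with the yaw already aligned. Descend and grasp.

apply_moves([
  {"rx": 0, "ry": 0, "rz": 0, "x": 17, "y": 3, "z": 0, "claw": 85},
  {"rx": 0, "ry": 0, "rz": 0, "x": 0, "y": 0, "z": 50, "claw": 85},
  {"rx": 0, "ry": 0, "rz": 0, "x": 0, "y": 0, "z": 50, "claw": 85},
  {"rx": 0, "ry": 0, "rz": 0, "x": 0, "y": 0, "z": 50, "claw": 85},
  {"rx": 0, "ry": 0, "rz": 0, "x": 0, "y": 0, "z": 40, "claw": 85},
  {"rx": 0, "ry": 0, "rz": 0, "x": 0, "y": 0, "z": 25, "claw": 85},
  {"rx": 0, "ry": 0, "rz": 0, "x": 0, "y": 0, "z": 15, "claw": 60},
  {"rx": 0, "ry": 0, "rz": 0, "x": 0, "y": 0, "z": 0, "claw": 30},
  {"rx": 0, "ry": 0, "rz": 0, "x": 0, "y": 0, "z": 0, "claw": 16},
  {"rx": 0, "ry": 0, "rz": 0, "x": 0, "y": 0, "z": 0, "claw": 5},
  {"rx": 0, "ry": 0, "rz": 0, "x": 0, "y": 0, "z": 0, "claw": 0},
  {"rx": 0, "ry": 0, "rz": 0, "x": 0, "y": 0, "z": 0, "claw": 0},
])

```text
time: 5.82
tcp_pos: [0.5003, 0.1842, 0.1225]
eef_rot: [0.0, 0.855, 0.518, 0.001]
contact_force: [-2.2, 0.8, 6.3]
width: 0.0107
grip_force: 60.5
```

apply_moves([
  {"rx": 0, "ry": 0, "rz": 0, "x": 0, "y": 0, "z": 0, "claw": 0},
  {"rx": 0, "ry": 0, "rz": 0, "x": 0, "y": 0, "z": 0, "claw": 0},
])

```text
time: 6.08
tcp_pos: [0.5003, 0.1842, 0.1225]
eef_rot: [0.0, 0.855, 0.518, 0.001]
contact_force: [-3.0, 0.9, 5.4]
width: 0.0111
grip_force: 60.5
```

apply_moves([
  {"rx": 0, "ry": 0, "rz": 0, "x": 0, "y": 0, "z": -4, "claw": 0},
  {"rx": 0, "ry": 0, "rz": 0, "x": 0, "y": 0, "z": -12, "claw": 0},
  {"rx": 0, "ry": 0, "rz": 0, "x": 0, "y": 0, "z": -20, "claw": 0},
  {"rx": 0, "ry": 0, "rz": 0, "x": 0, "y": 0, "z": -24, "claw": 0},
  {"rx": 0, "ry": 0, "rz": 0, "x": 0, "y": 0, "z": -20, "claw": 0},
  {"rx": 0, "ry": 0, "rz": 0, "x": 0, "y": 0, "z": -15, "claw": 0},
  {"rx": 0, "ry": 0, "rz": 0, "x": 0, "y": 0, "z": -5, "claw": 0},
  {"rx": 0, "ry": 0, "rz": 0, "x": -8, "y": 4, "z": 0, "claw": 0},
  {"rx": 0, "ry": 0, "rz": 0, "x": -20, "y": 9, "z": 0, "claw": 0},
  {"rx": 0, "ry": 0, "rz": 0, "x": -30, "y": 13, "z": 0, "claw": 0},
  {"rx": 0, "ry": 0, "rz": 0, "x": -35, "y": 15, "z": 0, "claw": 0},
  {"rx": 0, "ry": 0, "rz": 0, "x": -35, "y": 15, "z": 0, "claw": 0},
])

```text
time: 7.58
tcp_pos: [0.4891, 0.0429, 0.22]
eef_rot: [-0.0, 0.855, 0.518, -0.001]
contact_force: [1.3, -0.3, -7.7]
width: 0.0109
grip_force: 58.7
```

apply_moves([
  {"rx": 0, "ry": 0, "rz": 0, "x": -35, "y": 15, "z": 0, "claw": 0},
  {"rx": 0, "ry": 0, "rz": 0, "x": -35, "y": 15, "z": 0, "claw": 0},
  {"rx": 0, "ry": 0, "rz": 0, "x": -35, "y": 15, "z": 0, "claw": 0},
  {"rx": 0, "ry": 0, "rz": 0, "x": -35, "y": 15, "z": 0, "claw": 0},
  {"rx": 0, "ry": 0, "rz": 0, "x": -35, "y": 15, "z": 0, "claw": 0},
  {"rx": 0, "ry": 0, "rz": 0, "x": -35, "y": 15, "z": 0, "claw": 0},
  {"rx": 0, "ry": 0, "rz": -0.05, "x": -22, "y": 11, "z": 0, "claw": 0},
  {"rx": 0, "ry": 0, "rz": -0.1, "x": -12, "y": 8, "z": 0, "claw": 0},
  {"rx": 0, "ry": 0, "rz": -0.12, "x": 0, "y": 0, "z": 0, "claw": 0},
  {"rx": 0, "ry": 0, "rz": -0.12, "x": 0, "y": 0, "z": 0, "claw": 0},
  {"rx": 0, "ry": 0, "rz": -0.1, "x": 0, "y": 0, "z": 0, "claw": 0},
  {"rx": 0, "ry": 0, "rz": -0.03, "x": 0, "y": 0, "z": 0, "claw": 0},
])

```text
time: 9.07
tcp_pos: [0.4736, -0.2223, 0.22]
eef_rot: [-0.001, 0.693, 0.721, -0.0]
contact_force: [0.3, -0.5, -7.9]
width: 0.0107
grip_force: 58.7
```

```bash
python3 - <<'E'
from h import *
p,R=tool();print(p);go([.474,-.222,p[2]]);print(R.round(3),sensors.observe()['contact_force'])
a=optics.grab_frame('top');b=optics.grab_frame('scene');w=optics.grab_frame('wrist')
save('t3',np.vstack([np.hstack([cv2.resize(b[150:300,180:360],(400,330)),cv2.resize(a[150:300,280:430],(400,330))]),cv2.resize(w[60:260,120:520],(800,270))]))
E
```

```text
[ 0.47362038 -0.22226883  0.22004681]
mm in tool axes [ 0.3  0.4 -0. ] phi 92.26
[[-0.039  0.999 -0.002]
 [ 0.999  0.039  0.001]
 [ 0.001 -0.002 -1.   ]] [ 0.31120049 -0.49756886 -7.9131417 ]
```

View pics/t3.png

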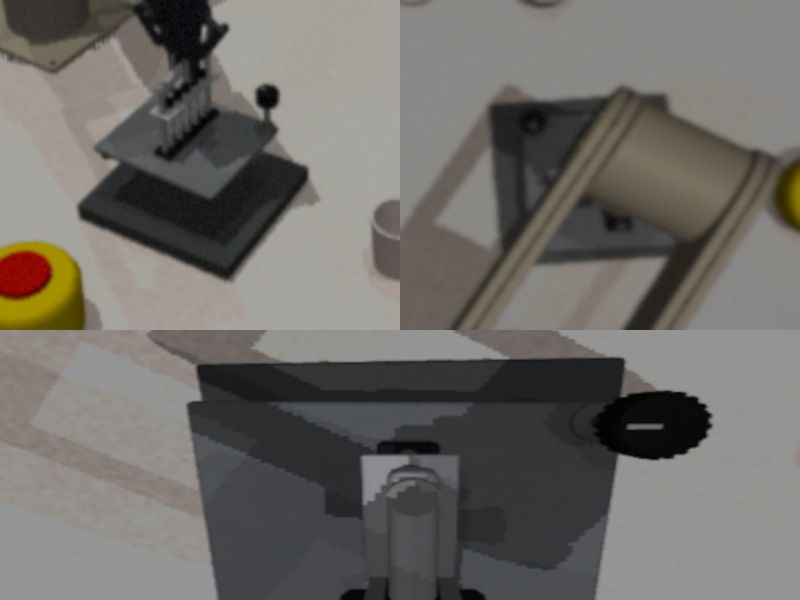

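The stand hangs level over the slab, and the slab edges show nearly parallel around the plate. Lower it, slowly near the end.

apply_moves([
  {"rx": 0, "ry": 0, "rz": 0, "x": 0, "y": 0, "z": 8, "claw": 0},
  {"rx": 0, "ry": 0, "rz": 0, "x": 0, "y": 0, "z": 16, "claw": 0},
  {"rx": 0, "ry": 0, "rz": 0, "x": 0, "y": 0, "z": 16, "claw": 0},
  {"rx": 0, "ry": 0, "rz": 0, "x": 0, "y": 0, "z": 12, "claw": 0},
  {"rx": 0, "ry": 0, "rz": 0, "x": 0, "y": 0, "z": 7, "claw": 0},
  {"rx": 0, "ry": 0, "rz": 0, "x": 0, "y": 0, "z": 4, "claw": 0},
  {"rx": 0, "ry": 0, "rz": 0, "x": 0, "y": 0, "z": 2, "claw": 0},
  {"rx": 0, "ry": 0, "rz": 0, "x": 0, "y": 0, "z": 0.5, "claw": 0},
  {"rx": 0, "ry": 0, "rz": 0, "x": 0, "y": 0, "z": 0, "claw": 0},
])

```text
time: 10.35
tcp_pos: [0.4748, -0.2223, 0.1562]
eef_rot: [0.0, 0.693, 0.721, 0.0]
contact_force: [-0.7, -0.2, -7.8]
width: 0.0108
grip_force: 58.7
```

apply_moves([
  {"rx": 0, "ry": 0, "rz": 0, "x": 0, "y": 0, "z": 0.5, "claw": 0},
  {"rx": 0, "ry": 0, "rz": 0, "x": 0, "y": 0, "z": 0.5, "claw": 0},
  {"rx": 0, "ry": 0, "rz": 0, "x": 0, "y": 0, "z": 0, "claw": 0},
])

```text
time: 10.72
tcp_pos: [0.4745, -0.2221, 0.1548]
eef_rot: [-0.0, 0.693, 0.721, 0.0]
contact_force: [-0.9, 0.1, -8.4]
width: 0.0108
grip_force: 58.7
```

apply_moves([
  {"rx": 0, "ry": 0, "rz": 0, "x": 0, "y": 0, "z": 0.5, "claw": 0},
  {"rx": 0, "ry": 0, "rz": 0, "x": 0, "y": 0, "z": 0.5, "claw": 0},
  {"rx": 0, "ry": 0, "rz": 0, "x": 0, "y": 0, "z": 0.5, "claw": 0},
  {"rx": 0, "ry": 0, "rz": 0, "x": 0, "y": 0, "z": 0, "claw": 0},
])

```text
time: 11.22
tcp_pos: [0.4745, -0.2221, 0.1532]
eef_rot: [-0.0, 0.693, 0.721, -0.0]
contact_force: [-0.4, 0.6, -9.1]
width: 0.0105
grip_force: 58.7
```

apply_moves([
  {"rx": 0, "ry": 0, "rz": 0, "x": 0, "y": 0, "z": 0.5, "claw": 0},
  {"rx": 0, "ry": 0, "rz": 0, "x": 0, "y": 0, "z": 0, "claw": 0},
])

```text
time: 11.48
tcp_pos: [0.4746, -0.2223, 0.153]
eef_rot: [0.0, 0.693, 0.721, 0.0]
contact_force: [-0.4, -0.4, -6.0]
width: 0.0104
grip_force: 58.9
```

apply_moves([
  {"rx": 0, "ry": 0, "rz": 0, "x": 0, "y": 0, "z": 0.4, "claw": 0},
  {"rx": 0, "ry": 0, "rz": 0, "x": 0, "y": 0, "z": 0.4, "claw": 0},
  {"rx": 0, "ry": 0, "rz": 0, "x": 0, "y": 0, "z": 0, "claw": 0},
])

```text
time: 11.85
tcp_pos: [0.4748, -0.2225, 0.1527]
eef_rot: [0.001, 0.693, 0.721, 0.0]
contact_force: [-1.4, 0.0, -0.4]
width: 0.0105
grip_force: 59.8
```

apply_moves([
  {"rx": 0, "ry": 0, "rz": 0, "x": 0, "y": 0, "z": 0, "claw": 14},
  {"rx": 0, "ry": 0, "rz": 0, "x": 0, "y": 0, "z": 0, "claw": 25},
  {"rx": 0, "ry": 0, "rz": 0, "x": 0, "y": 0, "z": 0, "claw": 40},
  {"rx": 0, "ry": 0, "rz": 0, "x": 0, "y": 0, "z": 0, "claw": 60},
  {"rx": 0, "ry": 0, "rz": 0, "x": 0, "y": 0, "z": -15, "claw": 70},
  {"rx": 0, "ry": 0, "rz": 0, "x": 0, "y": 0, "z": -40, "claw": 70},
  {"rx": 0, "ry": 0, "rz": 0, "x": 0, "y": 0, "z": -40, "claw": 70},
  {"rx": 0, "ry": 0, "rz": 0, "x": 0, "y": 0, "z": -35, "claw": 70},
  {"rx": 0, "ry": 0, "rz": 0, "x": 0, "y": 0, "z": 0, "claw": 70},
])

```text
time: 12.98
tcp_pos: [0.4763, -0.2231, 0.2873]
eef_rot: [0.004, 0.693, 0.721, 0.001]
contact_force: [0.6, 0.3, 0.2]
width: 0.0701
grip_force: 0.0
```

```bash
python3 - <<'E'
from h import *
p,R=tool();print(p)
w=optics.get_calibration('wrist');np.save('w4.npy',w,allow_pickle=True)
a=optics.grab_frame('wrist');save('w4',a)
k=models.regions_of('wrist','knob');print([(np.round(d['box']),d['confidence']) for d in k])
print([(np.round(d['box']),d['confidence']) for d in models.search_frame('wrist','slab')])
m=k[0]['region'];ys,xs=np.where(m);print('knob c',xs.mean(),ys.mean(),len(xs))
print(ray(w,xs.mean(),ys.mean(),.030+.08))
save('w4c',cv2.resize(a[40:240,190:450],(780,600),interpolation=cv2.INTER_CUBIC))
M=Ro.from_euler('z',2.4,degrees=True).as_matrix()
for q in [(-93,82,24),(-93,-82,24),(93,-82,24),(6,58,146),(-6,58,146),(6,-58,146),(-6,-58,146),(80,70,86)]:
    print(q,(proj(w,np.array([.474,-.222,.03])+M@np.array(q)/1000)-[190,40])*3)
E
```

```text
[ 0.47625775 -0.22313601  0.28728914]
[(array([379., 109., 410., 135.]), 0.96)]
[(array([231.,  81., 412., 232.]), 0.8)]
knob c 393.7308823529412 120.91176470588235 680
[ 0.55027084 -0.15129807  0.11      ]
(-93, 82, 24) [178.26823055 203.11866241]
(-93, -82, 24) [208.448544   558.23532682]
(93, -82, 24) [589.38555515 556.23338757]
(6, 58, 146) [415.49200619 285.56190718]
(-6, 58, 146) [375.02362575 285.6998079 ]
(6, -58, 146) [415.40104163 634.53604004]
(-6, -58, 146) [380.16331911 634.73977753]
(80, 70, 86) [617.9956179  236.02373254]
```

View pics/w4c.png

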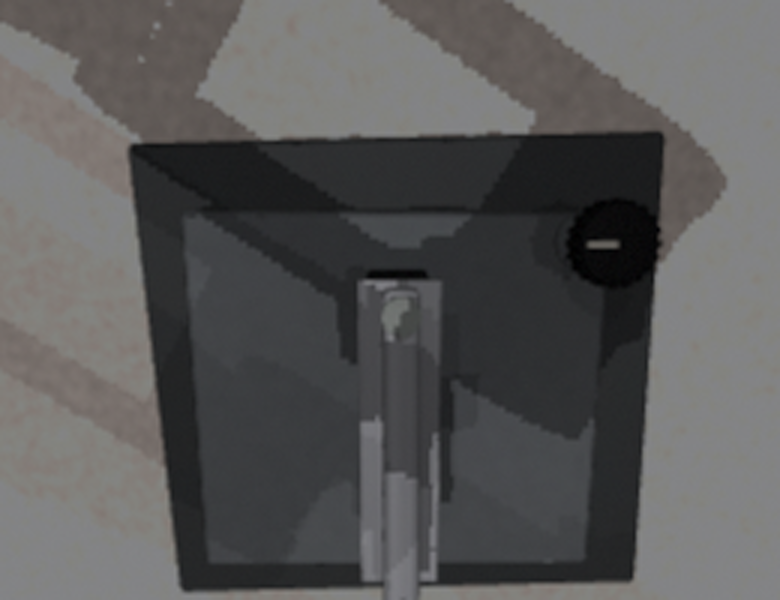

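The stand is on the slab with all feet well inside its edges. The knob's top is at about (394,121), which puts it near (0.550, -0.151). Next I move over the knob, pre-rotate and descend.

apply_moves([
  {"rx": 0, "ry": 0, "rz": 0, "x": 34.5, "y": 38, "z": 0, "claw": 70},
  {"rx": 0, "ry": 0, "rz": 0, "x": 34.5, "y": 38, "z": 0, "claw": 70},
  {"rx": 0, "ry": 0, "rz": -0.18, "x": 0, "y": 0, "z": 0, "claw": 70},
  {"rx": 0, "ry": 0, "rz": -0.18, "x": 0, "y": 0, "z": 0, "claw": 70},
  {"rx": 0, "ry": 0, "rz": -0.18, "x": 0, "y": 0, "z": 0, "claw": 70},
  {"rx": 0, "ry": 0, "rz": -0.18, "x": 0, "y": 0, "z": 0, "claw": 70},
  {"rx": 0, "ry": 0, "rz": -0.18, "x": 0, "y": 0, "z": 0, "claw": 70},
  {"rx": 0, "ry": 0, "rz": -0.18, "x": 0, "y": 0, "z": 0, "claw": 70},
  {"rx": 0, "ry": 0, "rz": -0.18, "x": 0, "y": 0, "z": 0, "claw": 70},
  {"rx": 0, "ry": 0, "rz": -0.18, "x": 0, "y": 0, "z": 0, "claw": 70},
  {"rx": 0, "ry": 0, "rz": -0.18, "x": 0, "y": 0, "z": 50, "claw": 70},
  {"rx": 0, "ry": 0, "rz": -0.18, "x": 0, "y": 0, "z": 50, "claw": 70},
])

```text
time: 14.62
tcp_pos: [0.5474, -0.1501, 0.18]
eef_rot: [-0.0, -0.137, 0.991, 0.0]
contact_force: [-0.1, -0.3, 0.2]
width: 0.07
grip_force: 0.0
```

```bash
python3 - <<'E'
from h import *
p,R=tool();print(p,R.round(3));go([.550,-.151,.084])
w=optics.get_calibration('wrist');a=optics.grab_frame('wrist')
k=models.regions_of('wrist','knob');print([(np.round(d['box']),d['confidence']) for d in k])
if k:
    ys,xs=np.where(k[0]['region']);P=ray(w,xs.mean(),ys.mean(),.110);print(P);go([P[0],P[1],.084])
print(sensors.observe()['qpos'])
E
```

```text
[ 0.54738162 -0.15009642  0.18004189] [[-0.963 -0.271 -0.   ]
 [-0.271  0.963  0.   ]
 [ 0.     0.    -1.   ]]
mm in tool axes [-2.3 -1.6 96. ] phi -164.29
[(array([304., 197., 342., 239.]), 0.64)]
[ 0.55016187 -0.15198851  0.11      ]
mm in tool axes [-7.2 -6.2 89.6] phi -164.49
[-3.57984727e-01  7.76166813e-02  1.65061196e+00  1.25247742e-05
  1.42745364e+00 -2.19937113e+00]
```

apply_moves([
  {"rx": 0, "ry": 0, "rz": -0.15, "x": 0, "y": 0, "z": 30, "claw": 70},
  {"rx": 0, "ry": 0, "rz": -0.15, "x": 0, "y": 0, "z": 20, "claw": 60},
  {"rx": 0, "ry": 0, "rz": 0, "x": 0, "y": 0, "z": 0, "claw": 60},
  {"rx": 0, "ry": 0, "rz": 0, "x": 0, "y": 0, "z": 0, "claw": 60},
])

```text
time: 15.22
tcp_pos: [0.5486, -0.1505, 0.1339]
eef_rot: [0.001, -0.278, 0.961, -0.001]
contact_force: [-0.1, 0.3, -0.1]
width: 0.0599
grip_force: 0.0
```

```bash
python3 - <<'E'
from h import *
p,R=tool();print(p,R.round(3));go([.550,-.151,.084])
w=optics.get_calibration('wrist');a=optics.grab_frame('wrist');save('w5',a)
k=models.regions_of('wrist','knob');print([(np.round(d['box']),d['confidence']) for d in k])
if k:
    ys,xs=np.where(k[0]['region']);P=ray(w,xs.mean(),ys.mean(),.110);print(P)
print(proj(w,[.55,-.151,.116]),sensors.observe()['qpos'])
E
```

```text
[ 0.54863342 -0.15054686  0.13388435] [[-0.846 -0.534  0.002]
 [-0.534  0.846 -0.001]
 [-0.001 -0.001 -1.   ]]
mm in tool axes [-0.9 -1.  49.9] phi -147.75
[(array([301., 208., 346., 264.]), 0.65)]
[ 0.55002245 -0.15256549  0.11      ]
[324.22722791 243.27287331] [-3.57943149e-01  1.11508151e-01  1.68922707e+00  1.94874226e-05
  1.33819589e+00 -2.49367954e+00]
```

View pics/w5.png

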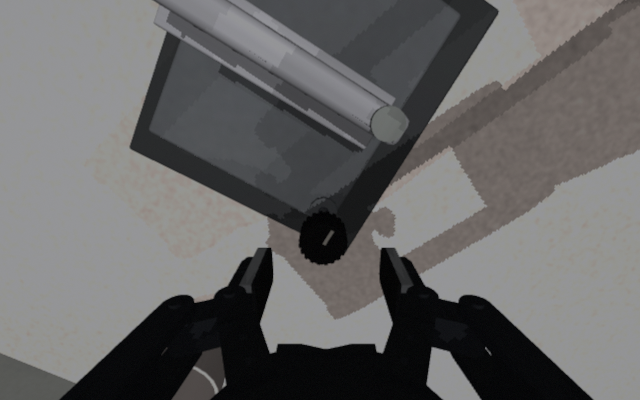

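The knob is at (323,238), centred between the open fingers at about columns 268 and 385. Go down, close on it and wind 2.1 rad.

apply_moves([
  {"rx": 0, "ry": 0, "rz": 0, "x": 1, "y": -0.5, "z": 20, "claw": 60},
  {"rx": 0, "ry": 0, "rz": 0, "x": 0, "y": 0, "z": 20, "claw": 60},
  {"rx": 0, "ry": 0, "rz": 0, "x": 0, "y": 0, "z": 10, "claw": 60},
  {"rx": 0, "ry": 0, "rz": 0, "x": 0, "y": 0, "z": 0, "claw": 42},
  {"rx": 0, "ry": 0, "rz": 0, "x": 0, "y": 0, "z": 0, "claw": 34},
  {"rx": 0, "ry": 0, "rz": 0, "x": 0, "y": 0, "z": 0, "claw": 28},
  {"rx": 0, "ry": 0, "rz": 0, "x": 0, "y": 0, "z": 0, "claw": 26},
  {"rx": 0, "ry": 0, "rz": 0, "x": 0, "y": 0, "z": 0, "claw": 26},
])

```text
time: 16.32
tcp_pos: [0.5479, -0.1513, 0.0828]
eef_rot: [0.001, -0.28, 0.96, -0.0]
contact_force: [1.9, 1.2, 3.7]
width: 0.0284
grip_force: 59.1
```

apply_moves([
  {"rx": 0, "ry": 0, "rz": 0.1, "x": 0, "y": -0.1, "z": 0, "claw": 26},
  {"rx": 0, "ry": 0, "rz": 0.2, "x": 0, "y": -0.1, "z": 0, "claw": 26},
])

```text
time: 16.58
tcp_pos: [0.5478, -0.1511, 0.0827]
eef_rot: [0.0, -0.138, 0.99, 0.0]
contact_force: [-0.3, 4.8, 5.3]
width: 0.0284
grip_force: 59.6
```

apply_moves([
  {"rx": 0, "ry": 0, "rz": 0.18, "x": 0, "y": -0.2, "z": 0, "claw": 26},
  {"rx": 0, "ry": 0, "rz": 0.18, "x": 0, "y": -0.2, "z": 0, "claw": 26},
  {"rx": 0, "ry": 0, "rz": 0.18, "x": 0, "y": -0.2, "z": 0, "claw": 26},
  {"rx": 0, "ry": 0, "rz": 0.18, "x": 0, "y": -0.2, "z": 0, "claw": 26},
  {"rx": 0, "ry": 0, "rz": 0.18, "x": 0, "y": -0.2, "z": 0, "claw": 26},
  {"rx": 0, "ry": 0, "rz": 0.18, "x": 0, "y": -0.2, "z": 0, "claw": 26},
  {"rx": 0, "ry": 0, "rz": 0.18, "x": 0, "y": -0.2, "z": 0, "claw": 26},
  {"rx": 0, "ry": 0, "rz": 0.18, "x": 0, "y": -0.2, "z": 0, "claw": 26},
  {"rx": 0, "ry": 0, "rz": 0.18, "x": 0, "y": 0, "z": 0, "claw": 26},
  {"rx": 0, "ry": 0, "rz": 0.18, "x": 0, "y": 0, "z": 0, "claw": 26},
  {"rx": 0, "ry": 0, "rz": 0, "x": 0, "y": 0, "z": 0, "claw": 26},
])

```text
time: 17.95
tcp_pos: [0.5484, -0.1518, 0.0833]
eef_rot: [0.001, 0.689, 0.724, 0.002]
contact_force: [4.0, 7.7, 5.9]
width: 0.0284
grip_force: 59.4
```

```bash
python3 - <<'E'
from h import *
s=sensors.observe();print(s['qpos'],s['torque'],s['contact_force']);p,R=tool();print(np.arctan2(R[1,0],R[0,0]))
E
```

```text
[-0.36142573  0.1643929   1.72945353  0.00218168  1.24485796 -0.41140635] [ 0.72115815 -0.75973782 -0.03369213] [3.96907827 7.73282059 5.90471292]
1.6200826473093708
```

apply_moves([
  {"rx": 0, "ry": 0, "rz": 0, "x": 0, "y": 0, "z": 0, "claw": 36},
  {"rx": 0, "ry": 0, "rz": 0, "x": 0, "y": 0, "z": 0, "claw": 60},
  {"rx": 0, "ry": 0, "rz": 0, "x": 0, "y": 0, "z": -30, "claw": 70},
  {"rx": 0, "ry": 0, "rz": 0, "x": 0, "y": 0, "z": -60, "claw": 70},
  {"rx": 0, "ry": 0, "rz": 0, "x": 0, "y": 0, "z": -60, "claw": 70},
  {"rx": 0, "ry": 0, "rz": 0, "x": -34.5, "y": -38, "z": -25, "claw": 70},
  {"rx": 0, "ry": 0, "rz": 0, "x": -34.5, "y": -38, "z": -25, "claw": 70},
  {"rx": 0, "ry": 0, "rz": 0, "x": 0, "y": 0, "z": 0, "claw": 70},
  {"rx": 0, "ry": 0, "rz": 0, "x": 0, "y": 0, "z": 0, "claw": 70},
  {"rx": 0, "ry": 0, "rz": 0, "x": 0, "y": 0, "z": 0, "claw": 70},
])

```text
time: 19.2
tcp_pos: [0.4745, -0.2247, 0.2807]
eef_rot: [-0.001, 0.688, 0.725, -0.0]
contact_force: [0.5, -0.2, -0.0]
width: 0.0703
grip_force: 0.0
```

```bash
python3 - <<'E'
from h import *
p,R=tool();print(p,R.round(4))
w=optics.get_calibration('wrist');np.save('w6.npy',w,allow_pickle=True)
b=optics.grab_frame('wrist');save('w6',b)
a=cv2.imread('pics/w4.png')
save('w6c',np.hstack([cv2.resize(x,(400,560),interpolation=cv2.INTER_CUBIC) for x in (a[60:250,255:420][:,:,::-1],b[60:250,255:420])]))
k=models.regions_of('wrist','knob');print([(np.round(d['box']),d['confidence']) for d in k])
w0=np.load('w4.npy',allow_pickle=True).item()
for X in [[.474,-.222,.176],[.474,-.222,.03]]: print(proj(w0,X),proj(w,X))
E
```

```text
[ 0.47449771 -0.22467211  0.28067244] [[-0.0524  0.9986 -0.0018]
 [ 0.9986  0.0524  0.0013]
 [ 0.0014 -0.0017 -1.    ]]
[(array([384., 108., 411., 140.]), 0.7)]
[322.20320624 197.39653794] [325.05765675 198.60877463]
[322.76446541 167.18484026] [325.48358425 168.05539856]
```

View pics/w6c.png

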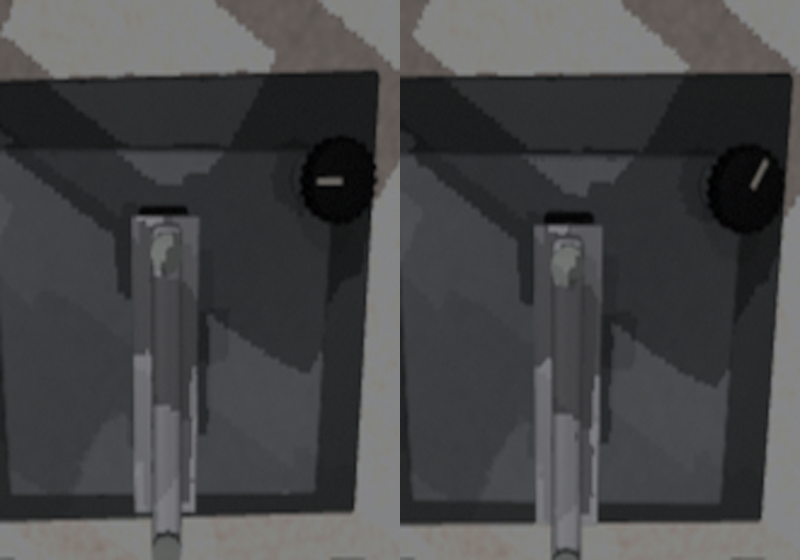

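Comparing before and after, the knob's marker went from pointing left to up-right, about 120° clockwise (2.1 rad). The bar shifted slightly relative to the plate. I fit the tilt from the slab, plate and bar edges.

```bash
cat > fit.py <<'E'
from h import *
from scipy.optimize import least_squares
from scipy.ndimage import map_coordinates, gaussian_filter
SL=np.array([(-120,110,0),(120,110,0),(120,-110,0),(-120,-110,0)])/1e3
PL=np.array([(-93,82,24),(93,82,24),(93,-82,24),(-93,-82,24)])/1e3
BR=np.array([(-6,45,146),(-6,-40,146),(6,45,146),(6,-40,146)])/1e3
AX=np.array([80,-70,0])/np.hypot(80,70)   # b->a line; tilt th leans towards the screw
t=np.linspace(.06,.94,60)[:,None]
seg=lambda a,b:a+(b-a)*t
ED=[('s',seg(SL[i],SL[(i+1)%4])) for i in (0,1,2,3)]+[('p',seg(PL[i],PL[(i+1)%4])) for i in range(4)]+[('b',seg(BR[0],BR[1])),('b',seg(BR[2],BR[3]))]
def world(k,X,q):
    if k=='s': return Ro.from_rotvec([0,0,q[2]]).apply(X)+[q[0],q[1],.03]
    return Ro.from_rotvec([0,0,q[5]]).apply(Ro.from_rotvec(-AX*q[6]).apply(X))+[q[3],q[4],.03]
def pr(c,W,q):
    R=Ro.from_rotvec([q[7],q[8],0]).as_matrix()@np.array(c['R']);P=W@R.T+Ro.from_rotvec([q[7],q[8],0]).apply(c['t'])
    return P[:,:2]/P[:,2:]*c['fx']+[c['cx'],c['cy']]
def fit(png,npy,q0=(.474,-.222,.045,.474,-.222,.042,.02,0,0),verbose=0):
    g=gaussian_filter(cv2.imread(png).astype(float).sum(2),.7);c=np.load(npy,allow_pickle=True).item();q=np.array(q0,float)
    for it,H in enumerate((7,5,3,2.5,2,2,2)):
        obs=[]
        for e,(k,X) in enumerate(ED):
            P=pr(c,world(k,X,q),q);d=P[-1]-P[0];d/=np.hypot(*d);n=np.array([-d[1],d[0]]);h=min(H,3) if k=='b' else H
            s=np.arange(-h,h+.01,.25);U=P[:,None]+n*s[None,:,None]
            I=map_coordinates(g,[U[...,1],U[...,0]],order=1);G=np.abs(np.gradient(I,axis=1))
            j=G.argmax(1);ok=(j>0)&(j<len(s)-1)&(G.max(1)>2.0)&(P[:,0]>2)&(P[:,0]<637)&(P[:,1]<248)
            for i in np.where(ok)[0]: 
                a,b,cc=G[i,j[i]-1:j[i]+2];off=s[j[i]]+.25*.5*(a-cc)/(a-2*b+cc-1e-9);obs.append((e,i,P[i]+n*off,n))
        E=[np.array([o[1] for o in obs if o[0]==e],int) for e in range(len(ED))]
        O=[np.array([o[2] for o in obs if o[0]==e]) for e in range(len(ED))];N=[np.array([o[3] for o in obs if o[0]==e]) for e in range(len(ED))]
        def res(q): return np.concatenate([((pr(c,world(ED[e][0],ED[e][1][E[e]],q),q)-O[e])*N[e]).sum(1) for e in range(len(ED)) if len(E[e])]+[np.array(q[7:9])/.003])
        q=least_squares(res,q,loss='soft_l1',f_scale=.3).x
    if verbose:
        for e in range(len(ED)):
            if len(E[e]): rr=((pr(c,world(ED[e][0],ED[e][1][E[e]],q),q)-O[e])*N[e]).sum(1);print(ED[e][0],e,len(rr),'med %.2f mad %.2f'%(np.median(rr),np.median(abs(rr-np.median(rr)))))
    print('q',q.round(4),'tilt->screw rad %.2f'%(-q[6]*105.4/6*2*np.pi))
    return q
if __name__=='__main__':
    import sys
    for i in sys.argv[1:]: fit(f'pics/w{i}.png',f'w{i}.npy',verbose=1)
E
python3 fit.py 4 6
```

```text
s 0 60 med 0.13 mad 0.25
s 1 60 med -0.35 mad 0.24
s 2 56 med 0.12 mad 0.25
s 3 60 med -0.36 mad 0.25
p 4 57 med 0.12 mad 0.26
p 5 51 med -0.64 mad 0.27
p 6 49 med 0.11 mad 0.02
p 7 60 med -0.58 mad 0.26
b 8 55 med 0.13 mad 0.01
b 9 60 med -0.38 mad 0.26
q [ 0.4748 -0.2315  0.0597  0.4723 -0.2354  0.03    0.0206  0.0237  0.0017] tilt->screw rad -2.27
s 0 60 med 0.14 mad 0.25
s 1 60 med -0.36 mad 0.27
s 2 54 med 0.38 mad 0.25
s 3 60 med -0.34 mad 0.24
p 4 59 med 0.04 mad 0.34
p 5 51 med -0.62 mad 0.25
p 6 48 med -0.13 mad 0.25
p 7 59 med -0.37 mad 0.27
b 8 58 med 0.26 mad 0.01
b 9 55 med -0.49 mad 0.26
q [ 4.759e-01 -2.323e-01  6.160e-02  4.726e-01 -2.376e-01  4.230e-02
  3.000e-04  2.590e-02 -5.000e-04] tilt->screw rad -0.03
```

The fitted tilt change (2.24 rad equivalent) agrees with the 2.08 rad wound, and puts the screw now at about -0.3 to -0.5. I regrasp and wind about 0.7 more.

apply_moves([
  {"rx": 0, "ry": 0, "rz": 0, "x": 34.4, "y": 38.6, "z": 0, "claw": 70},
  {"rx": 0, "ry": 0, "rz": 0, "x": 34.4, "y": 38.6, "z": 30, "claw": 70},
  {"rx": 0, "ry": 0, "rz": -0.175, "x": 0, "y": 0, "z": 40, "claw": 70},
  {"rx": 0, "ry": 0, "rz": -0.175, "x": 0, "y": 0, "z": 30, "claw": 65},
  {"rx": 0, "ry": 0, "rz": -0.175, "x": 0, "y": 0, "z": 30, "claw": 60},
  {"rx": 0, "ry": 0, "rz": -0.175, "x": 0, "y": 0, "z": 30, "claw": 60},
  {"rx": 0, "ry": 0, "rz": 0, "x": 0, "y": 0, "z": 30, "claw": 60},
  {"rx": 0, "ry": 0, "rz": 0, "x": 0, "y": 0, "z": 8, "claw": 60},
  {"rx": 0, "ry": 0, "rz": 0, "x": 0, "y": 0, "z": 0, "claw": 50},
  {"rx": 0, "ry": 0, "rz": 0, "x": 0, "y": 0, "z": 0, "claw": 40},
])

```text
time: 20.55
tcp_pos: [0.5491, -0.1531, 0.0856]
eef_rot: [0.001, 0.398, 0.917, 0.0]
contact_force: [0.1, 0.2, 0.1]
width: 0.0398
grip_force: 0.0
```

apply_moves([
  {"rx": 0, "ry": 0, "rz": 0, "x": 0, "y": 0, "z": 0, "claw": 34},
  {"rx": 0, "ry": 0, "rz": 0, "x": 0, "y": 0, "z": 0, "claw": 28},
  {"rx": 0, "ry": 0, "rz": 0, "x": 0, "y": 0, "z": 0, "claw": 26},
  {"rx": 0, "ry": 0, "rz": 0, "x": 0, "y": 0, "z": 0, "claw": 26},
])

```text
time: 21.05
tcp_pos: [0.5489, -0.1532, 0.0855]
eef_rot: [0.001, 0.398, 0.917, 0.0]
contact_force: [-2.1, 0.2, 5.9]
width: 0.0286
grip_force: 58.6
```

```bash
python3 - <<'E'
from h import *
s=sensors.observe();p,R=tool();print(s['qpos'],s['torque'],np.arctan2(R[1,0],R[0,0]))
E
```

```text
[-3.62185883e-01  1.64828666e-01  1.72471142e+00 -1.25744467e-06
  1.24979138e+00 -1.11366066e+00] [-0.00555028  0.18918539 -0.03321187] 2.322270488719514
```

apply_moves([
  {"rx": 0, "ry": 0, "rz": 0.1, "x": 0, "y": 0, "z": 0, "claw": 26},
  {"rx": 0, "ry": 0, "rz": 0.17, "x": 0, "y": 0, "z": 0, "claw": 26},
  {"rx": 0, "ry": 0, "rz": 0.17, "x": 0, "y": 0, "z": 0, "claw": 26},
  {"rx": 0, "ry": 0, "rz": 0.16, "x": 0, "y": 0, "z": 0, "claw": 26},
  {"rx": 0, "ry": 0, "rz": 0.1, "x": 0, "y": 0, "z": 0, "claw": 26},
  {"rx": 0, "ry": 0, "rz": 0, "x": 0, "y": 0, "z": 0, "claw": 26},
  {"rx": 0, "ry": 0, "rz": 0, "x": 0, "y": 0, "z": 0, "claw": 26},
])

```text
time: 21.92
tcp_pos: [0.5491, -0.1533, 0.0854]
eef_rot: [0.001, 0.688, 0.725, 0.001]
contact_force: [-0.1, 0.1, 6.0]
width: 0.0281
grip_force: 58.7
```

```bash
python3 - <<'E'
from h import *
s=sensors.observe();p,R=tool();print(s['qpos'],s['torque'],np.arctan2(R[1,0],R[0,0]))
E
```

```text
[-3.62269316e-01  1.64946596e-01  1.72465008e+00  1.34803005e-04
  1.24920369e+00 -4.14776224e-01] [ 0.00674638 -0.19414047 -0.03884516] 1.6232594906054905
```

apply_moves([
  {"rx": 0, "ry": 0, "rz": 0, "x": 0, "y": 0, "z": 0, "claw": 36},
  {"rx": 0, "ry": 0, "rz": 0, "x": 0, "y": 0, "z": 0, "claw": 60},
  {"rx": 0, "ry": 0, "rz": 0, "x": 0, "y": 0, "z": -30, "claw": 70},
  {"rx": 0, "ry": 0, "rz": 0, "x": 0, "y": 0, "z": -60, "claw": 70},
  {"rx": 0, "ry": 0, "rz": 0, "x": 0, "y": 0, "z": -60, "claw": 70},
  {"rx": 0, "ry": 0, "rz": 0, "x": -34.5, "y": -38, "z": -24, "claw": 70},
  {"rx": 0, "ry": 0, "rz": 0, "x": -34.5, "y": -38, "z": -24, "claw": 70},
  {"rx": 0, "ry": 0, "rz": 0, "x": 0, "y": 0, "z": 0, "claw": 70},
  {"rx": 0, "ry": 0, "rz": 0, "x": 0, "y": 0, "z": 0, "claw": 70},
  {"rx": 0, "ry": 0, "rz": 0, "x": 0, "y": 0, "z": 0, "claw": 70},
])

```text
time: 23.18
tcp_pos: [0.4758, -0.2247, 0.2808]
eef_rot: [-0.001, 0.688, 0.725, -0.0]
contact_force: [0.2, 0.5, 0.4]
width: 0.0705
grip_force: 0.0
```

```bash
python3 - <<'E'
from h import *
import fit
w=optics.get_calibration('wrist');np.save('w7.npy',w,allow_pickle=True)
b=optics.grab_frame('wrist');save('w7',b)
for q in (.02,.0,-.01):
  for i in (4,6,7): fit.fit(f'pics/w{i}.png',f'w{i}.npy',(.474,-.23,.06,.473,-.236,.042,q,.024,0))
E
```

```text
q [ 0.4745 -0.2315  0.0595  0.472  -0.2353  0.0305  0.0218  0.0236  0.0024] tilt->screw rad -2.41
q [ 4.759e-01 -2.323e-01  6.160e-02  4.726e-01 -2.376e-01  4.230e-02
  2.000e-04  2.590e-02 -5.000e-04] tilt->screw rad -0.03
q [ 0.4764 -0.2339  0.061   0.4734 -0.2392  0.0393  0.0207  0.0297 -0.0013] tilt->screw rad -2.28
q [ 0.475  -0.2318  0.0598  0.4725 -0.2356  0.0303  0.0202  0.0244  0.0013] tilt->screw rad -2.23
q [ 4.759e-01 -2.323e-01  6.160e-02  4.726e-01 -2.376e-01  4.210e-02
 -1.000e-04  2.590e-02 -4.000e-04] tilt->screw rad 0.01
q [ 0.4751 -0.2326  0.0603  0.4721 -0.2377  0.0395 -0.0042  0.0265  0.0015] tilt->screw rad 0.47
q [ 0.4744 -0.2316  0.0595  0.4718 -0.2355  0.0312  0.0231  0.024   0.0026] tilt->screw rad -2.55
q [ 0.4759 -0.2323  0.0616  0.4726 -0.2377  0.0425  0.0005  0.026  -0.0005] tilt->screw rad -0.06
q [ 0.4752 -0.2325  0.0605  0.4722 -0.2376  0.0387 -0.0053  0.0262  0.0013] tilt->screw rad 0.59
```

apply_moves([
  {"rx": 0, "ry": 0, "rz": 0, "x": -35.5, "y": -45, "z": 0, "claw": 40},
  {"rx": 0, "ry": 0, "rz": 0, "x": -35.5, "y": -45, "z": 0, "claw": 0},
  {"rx": 0, "ry": 0, "rz": 0, "x": 0, "y": 0, "z": 50, "claw": 0},
  {"rx": 0, "ry": 0, "rz": 0, "x": 0, "y": 0, "z": 50, "claw": 0},
  {"rx": 0, "ry": 0, "rz": 0, "x": 0, "y": 0, "z": 50, "claw": 0},
  {"rx": 0, "ry": 0, "rz": 0, "x": 0, "y": 0, "z": 40, "claw": 0},
  {"rx": 0, "ry": 0, "rz": 0, "x": 0, "y": 0, "z": 20, "claw": 0},
  {"rx": 0, "ry": 0, "rz": 0, "x": 0, "y": 0, "z": 7, "claw": 0},
  {"rx": 0, "ry": 0, "rz": 0, "x": 0, "y": 0, "z": 0, "claw": 0},
  {"rx": 0, "ry": 0, "rz": 0, "x": 0, "y": 0, "z": 0, "claw": 0},
])

```text
time: 24.48
tcp_pos: [0.3903, -0.3018, 0.0662]
eef_rot: [0.001, 0.689, 0.725, -0.0]
contact_force: [0.1, 0.4, -0.4]
width: 0.0002
grip_force: 0.0
```

```bash
python3 - <<'E'
from h import *
print(tool()[0],sensors.observe()['contact_force']); a=optics.grab_frame('wrist');save('w8',a)
E
```

```text
[ 0.3903035  -0.30179428  0.06623279] [ 0.06157451  0.41450657 -0.35677074]
```

View pics/w8.png

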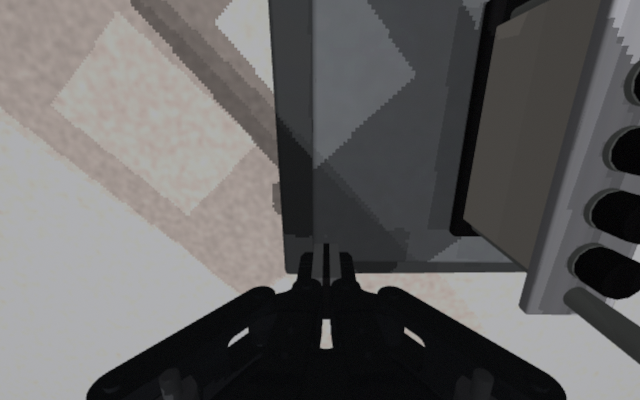

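Fingertips are near (325,245), just above the plate's -x -y corner with the rack clear to the right. That was my last picture view, and at 11 it is one over the limit. From here I use numbers only: press gently over foot c to feel whether it rocks.

apply_moves([
  {"rx": 0, "ry": 0, "rz": 0, "x": 8, "y": -3, "z": 0, "claw": 0},
  {"rx": 0, "ry": 0, "rz": 0, "x": 0, "y": 0, "z": 7, "claw": 0},
  {"rx": 0, "ry": 0, "rz": 0, "x": 0, "y": 0, "z": 3, "claw": 0},
  {"rx": 0, "ry": 0, "rz": 0, "x": 0, "y": 0, "z": 0, "claw": 0},
  {"rx": 0, "ry": 0, "rz": 0, "x": 0, "y": 0, "z": 0, "claw": 0},
])

```text
time: 25.15
tcp_pos: [0.3861, -0.2935, 0.055]
eef_rot: [-0.0, 0.689, 0.725, -0.0]
contact_force: [0.7, 0.2, -0.2]
width: -0.0004
grip_force: 0.0
```

apply_moves([
  {"rx": 0, "ry": 0, "rz": 0, "x": 0, "y": 0, "z": 0.5, "claw": 0},
  {"rx": 0, "ry": 0, "rz": 0, "x": 0, "y": 0, "z": 0, "claw": 0},
])

```text
time: 25.4
tcp_pos: [0.3861, -0.2935, 0.0545]
eef_rot: [0.0, 0.689, 0.725, -0.0]
contact_force: [-1.0, -0.3, 1.3]
width: -0.0002
grip_force: 0.0
```

apply_moves([
  {"rx": 0, "ry": 0, "rz": 0, "x": 0, "y": 0, "z": 0.5, "claw": 0},
  {"rx": 0, "ry": 0, "rz": 0, "x": 0, "y": 0, "z": 0, "claw": 0},
])

```text
time: 25.65
tcp_pos: [0.386, -0.2934, 0.054]
eef_rot: [-0.0, 0.689, 0.725, 0.0]
contact_force: [-0.4, 0.0, 0.5]
width: -0.0002
grip_force: 0.0
```

apply_moves([
  {"rx": 0, "ry": 0, "rz": 0, "x": 0, "y": 0, "z": 0.5, "claw": 0},
  {"rx": 0, "ry": 0, "rz": 0, "x": 0, "y": 0, "z": 0, "claw": 0},
])

```text
time: 25.9
tcp_pos: [0.3861, -0.2935, 0.0537]
eef_rot: [0.0, 0.689, 0.725, -0.0]
contact_force: [-1.3, 1.4, 3.2]
width: -0.0002
grip_force: 1.8
```

apply_moves([
  {"rx": 0, "ry": 0, "rz": 0, "x": 0, "y": 0, "z": 0.4, "claw": 0},
  {"rx": 0, "ry": 0, "rz": 0, "x": 0, "y": 0, "z": 0, "claw": 0},
])

```text
time: 26.15
tcp_pos: [0.3861, -0.2935, 0.0536]
eef_rot: [0.0, 0.689, 0.725, -0.0]
contact_force: [-3.2, 1.6, 7.4]
width: -0.0
grip_force: 3.4
```

```bash
python3 - <<'E'
from h import *
s=sensors.observe();print(s['tcp_pos'],s['contact_force'],s['torque'],s['joint_torque'])
for i in range(4): optics.grab_frame('top');s=sensors.observe();print(s['tcp_pos'][2],s['contact_force'])
E
```

```text
[ 0.3861183  -0.29352646  0.05358364] [-3.21826786  1.59048235  7.40028952] [0.28095025 0.47083217 0.03697315] [ 3.04379978e-02 -4.11887813e+01 -4.31051838e+01  1.32752499e-01
 -1.16533443e+00  2.92628545e-03]
0.05357929461967775 [-1.96148413  1.82403434  6.61169399]
0.05358286858280417 [-2.39093837  1.80145681  7.16620194]
0.05356913489076284 [-3.76126063  1.70067955  5.80875725]
0.05355408040595244 [-4.0827342   2.13653388  6.06947493]
```

apply_moves([
  {"rx": 0, "ry": 0, "rz": 0, "x": 0, "y": 0, "z": -0.8, "claw": 0},
  {"rx": 0, "ry": 0, "rz": 0, "x": 0, "y": 0, "z": 0, "claw": 0},
])

```text
time: 26.6
tcp_pos: [0.3861, -0.2935, 0.0538]
eef_rot: [0.0, 0.689, 0.725, 0.0]
contact_force: [-0.2, -0.5, 1.9]
width: 0.0002
grip_force: 0.7
```

```bash
python3 - <<'E'
from h import *
for i in range(5): optics.grab_frame('top');s=sensors.observe();print(s['tcp_pos'][2],s['contact_force'],s['grip_force'])
E
```

```text
0.053831112371722674 [ 0.5911571  -0.05274924  2.38846663] 0.6635126285254955
0.05387216478594557 [0.57518462 0.28106232 1.05322937] 0.6250930298119783
0.053848865903395174 [ 0.46746165 -0.45707838  1.14611624] 0.5852408241480589
0.05384933920409932 [-0.18600737  0.17470921  1.81219327] 0.5476792948320508
0.053884613087197164 [ 0.29594715 -1.31515636  1.2689516 ] 0.5122288037091494
```

apply_moves([
  {"rx": 0, "ry": 0, "rz": 0, "x": 0, "y": 0, "z": -0.6, "claw": 0},
  {"rx": 0, "ry": 0, "rz": 0, "x": 0, "y": 0, "z": 0, "claw": 0},
])

```text
time: 27.1
tcp_pos: [0.386, -0.2933, 0.0544]
eef_rot: [-0.0, 0.689, 0.725, -0.0]
contact_force: [0.4, 0.2, -0.3]
width: -0.0002
grip_force: 0.0
```

```bash
python3 - <<'E'
from h import *
for i in range(5): optics.grab_frame('top');s=sensors.observe();print(s['tcp_pos'][2],s['contact_force'],s['grip_force'])
E
```

```text
0.054383252229598764 [-0.33021678 -0.73830805 -0.21502737] 0.0
0.054400569494004763 [ 0.30686598 -0.40191399  0.45912252] 0.0
0.0543875621797239 [0.31808579 0.75912375 0.16050198] 0.0
0.05442431706526238 [-0.07125223 -0.06260192  1.12434421] 0.0
0.054450451581746016 [-0.61637456  0.02526937  0.75022706] 0.0
```

Pressing over foot c shows no contact at 54.4 mm, first contact near 53.9 mm, then an immediate stiff rise of about 18 N/mm with no rocking travel. So c already carries, and the screw lies between -0.2 and +0.38 (the start was at most -2.4 and I wound 2.78). I add 0.2 rad to centre it.

apply_moves([
  {"rx": 0, "ry": 0, "rz": 0, "x": 0, "y": 0, "z": -20, "claw": 0},
  {"rx": 0, "ry": 0, "rz": 0, "x": 0, "y": 0, "z": -55, "claw": 0},
  {"rx": 0, "ry": 0, "rz": 0, "x": 0, "y": 0, "z": -60, "claw": 0},
  {"rx": 0, "ry": 0, "rz": 0, "x": 0, "y": 0, "z": -50, "claw": 0},
  {"rx": 0, "ry": 0, "rz": 0, "x": 33, "y": 42.5, "z": 0, "claw": 0},
  {"rx": 0, "ry": 0, "rz": 0, "x": 33, "y": 42.5, "z": 0, "claw": 30},
  {"rx": 0, "ry": 0, "rz": 0, "x": 33, "y": 42.5, "z": 0, "claw": 60},
  {"rx": 0, "ry": 0, "rz": 0, "x": 33, "y": 42.5, "z": 0, "claw": 60},
  {"rx": 0, "ry": 0, "rz": -0.1, "x": 0, "y": 0, "z": 0, "claw": 60},
  {"rx": 0, "ry": 0, "rz": -0.1, "x": 0, "y": 0, "z": 0, "claw": 60},
  {"rx": 0, "ry": 0, "rz": 0, "x": 0, "y": 0, "z": 0, "claw": 60},
])

```text
time: 28.72
tcp_pos: [0.549, -0.1526, 0.2393]
eef_rot: [-0.0, 0.613, 0.79, -0.0]
contact_force: [0.1, 0.4, -0.1]
width: 0.0603
grip_force: 0.0
```

```bash
python3 - <<'E'
from h import *
print(tool()[0]);go([.549,-.153,.086])
E
```

```text
[ 0.5490249  -0.15263042  0.23925792]
mm in tool axes [-4.000e-01 -1.000e-01  1.533e+02] phi 104.4
```

apply_moves([
  {"rx": 0, "ry": 0, "rz": 0, "x": 0, "y": 0, "z": 50, "claw": 60},
  {"rx": 0, "ry": 0, "rz": 0, "x": 0, "y": 0, "z": 50, "claw": 60},
  {"rx": 0, "ry": 0, "rz": 0, "x": 0, "y": 0, "z": 35, "claw": 60},
  {"rx": 0, "ry": 0, "rz": 0, "x": 0, "y": 0, "z": 18, "claw": 60},
  {"rx": 0, "ry": 0, "rz": 0, "x": 0, "y": 0, "z": 0, "claw": 44},
  {"rx": 0, "ry": 0, "rz": 0, "x": 0, "y": 0, "z": 0, "claw": 36},
  {"rx": 0, "ry": 0, "rz": 0, "x": 0, "y": 0, "z": 0, "claw": 28},
  {"rx": 0, "ry": 0, "rz": 0, "x": 0, "y": 0, "z": 0, "claw": 26},
  {"rx": 0, "ry": 0, "rz": 0, "x": 0, "y": 0, "z": 0, "claw": 26},
  {"rx": 0, "ry": 0, "rz": 0, "x": 0, "y": 0, "z": 0, "claw": 26},
])

```text
time: 29.98
tcp_pos: [0.551, -0.1535, 0.089]
eef_rot: [0.002, 0.613, 0.79, 0.001]
contact_force: [1.5, 0.6, 6.9]
width: 0.0283
grip_force: 58.8
```

apply_moves([
  {"rx": 0, "ry": 0, "rz": 0.07, "x": 0, "y": 0, "z": 0, "claw": 26},
  {"rx": 0, "ry": 0, "rz": 0.07, "x": 0, "y": 0, "z": 0, "claw": 26},
  {"rx": 0, "ry": 0, "rz": 0.06, "x": 0, "y": 0, "z": 0, "claw": 26},
  {"rx": 0, "ry": 0, "rz": 0, "x": 0, "y": 0, "z": 0, "claw": 26},
  {"rx": 0, "ry": 0, "rz": 0, "x": 0, "y": 0, "z": 0, "claw": 26},
])

```text
time: 30.6
tcp_pos: [0.551, -0.1535, 0.0889]
eef_rot: [0.002, 0.689, 0.725, 0.001]
contact_force: [1.5, -0.0, 6.1]
width: 0.0285
grip_force: 58.7
```

apply_moves([
  {"rx": 0, "ry": 0, "rz": 0, "x": 0, "y": 0, "z": 0, "claw": 36},
  {"rx": 0, "ry": 0, "rz": 0, "x": 0, "y": 0, "z": 0, "claw": 60},
  {"rx": 0, "ry": 0, "rz": 0, "x": 0, "y": 0, "z": -30, "claw": 70},
  {"rx": 0, "ry": 0, "rz": 0, "x": 0, "y": 0, "z": -60, "claw": 70},
  {"rx": 0, "ry": 0, "rz": 0, "x": 0, "y": 0, "z": -60, "claw": 70},
  {"rx": 0, "ry": 0, "rz": 0, "x": -34.5, "y": -38, "z": -24, "claw": 70},
  {"rx": 0, "ry": 0, "rz": 0, "x": -34.5, "y": -38, "z": -24, "claw": 70},
  {"rx": 0, "ry": 0, "rz": 0, "x": 0, "y": 0, "z": 0, "claw": 70},
  {"rx": 0, "ry": 0, "rz": 0, "x": 0, "y": 0, "z": 0, "claw": 70},
  {"rx": 0, "ry": 0, "rz": 0, "x": 0, "y": 0, "z": 0, "claw": 70},
])

```text
time: 31.85
tcp_pos: [0.4768, -0.2247, 0.2832]
eef_rot: [-0.001, 0.688, 0.725, -0.0]
contact_force: [0.0, -0.1, -0.2]
width: 0.0697
grip_force: 0.0
```

```bash
python3 - <<'E'
from h import *
import fit
print(tool()[0])
w=optics.get_calibration('wrist');np.save('w9.npy',w,allow_pickle=True)
b=optics.grab_frame('wrist');save('w9',b)
for q in (.0,-.005):
  for i in (6,7,9): fit.fit(f'pics/w{i}.png',f'w{i}.npy',(.474,-.23,.06,.473,-.236,.042,q,.025,0))
E
```

```text
[ 0.47677515 -0.22467032  0.28322854]
q [ 4.758e-01 -2.322e-01  6.160e-02  4.725e-01 -2.375e-01  4.250e-02
 -5.000e-04  2.570e-02 -4.000e-04] tilt->screw rad 0.06
q [ 0.4751 -0.2326  0.0604  0.4721 -0.2377  0.0394 -0.0043  0.0265  0.0014] tilt->screw rad 0.47
q [ 4.759e-01 -2.326e-01  6.130e-02  4.739e-01 -2.364e-01  2.630e-02
 -8.500e-03  2.660e-02 -2.000e-04] tilt->screw rad 0.93
q [ 4.759e-01 -2.323e-01  6.170e-02  4.726e-01 -2.376e-01  4.220e-02
  3.000e-04  2.590e-02 -5.000e-04] tilt->screw rad -0.03
q [ 0.4751 -0.2325  0.0605  0.4721 -0.2376  0.0389 -0.0051  0.0262  0.0014] tilt->screw rad 0.56
q [ 4.759e-01 -2.326e-01  6.130e-02  4.739e-01 -2.363e-01  2.640e-02
 -8.400e-03  2.660e-02 -2.000e-04] tilt->screw rad 0.93
```

The total wound is at most 3.0 rad from a start of at most -2.4, so the screw is at +0.6 or less. The press test gives at least -0.2 before the last +0.2, so the screw is within range and the arm is clear. Handing in.

```bash
python3 - <<'E'
from plant import r
print(r.close_job())
E
```

```text
the job is handed in; nothing more can be done
None
```

I set the stand on the slab, let go and wound its screw down about 3.0 rad, to an estimated 0 to +0.6; a press over foot c before the last 0.2 rad showed no rocking. I didn't test the other feet and the hand-in returned no verdict. I also viewed 11 pictures, one over the limit.

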